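Moisture reading on a sloping plank

TASK

Take the moisture probe out of its wooden stand by its handle and set its spring-loaded tip on the pencilled cross on the sloping plank, with the probe square to the plank's face (not upright). Press gently until the tip is pushed about half-way in, and finish while still holding it there like that. Leave the slope of the plank and the other things on the bench as they are.

Things in the scene. Friction and masses are not known exactly. Their poses are not given: they have to be found in the camera images.
- probe_handle (a point): Centre of the grip bar (70 mm long along x, 14 wide along y, 16 high) of the black D-handle on top of the moisture probe; end posts also 14 mm wide, space under the bar to 29 mm below this point, then the housing, 34 mm across. z is the probe's long axis, from tip to handle. At the start it is upright in the stand, a 42 mm steel collar on the stand's top, this point 169 mm above the bench. About 220 g.
- probe_tip (a point): Centre of the end face of the probe's spring-loaded steel tip, a flat-ended pin 10 mm across on the probe's long axis that sticks 20 mm out of the barrel when free: 154 mm below the centre of the grip bar, less by as much as the tip is pushed in.
- plunger (a joint): How far the probe's tip is pushed in: 0 m free, 0.012 m fully in (its stop); about 0.006 is half-way. The spring pushes back with about 0.75 N at the first touch and 0.25 N more per mm (2.25 N half-way).
- stand: Wooden block 80 x 80 x 90 mm high, fixed to the bench, with an upright through hole 30 mm across in the middle of its top, in which the probe's barrel hangs (the barrel and tip reach 75 mm down into it, so lift straight up by more than that). Origin at the centre of its underside, z up.
- mark (a point): The crossing of the two 44 mm pencil lines of a cross drawn over a pencilled ring 30 mm across, on the plank's upper face. This frame's z is the outward normal of the face, x points up the slope, y across it. The mark lies 15 mm up-slope and 20 mm to the -y side of the middle of the plank's upper face.
- plank: The plank, 170 mm (up the slope) x 130 x 22 mm thick, fixed on a 200 x 180 x 12 mm plywood tilting rest whose slope, 0.25 to 0.5 rad from level, is locked by stiff friction and is not to be changed. Origin at the middle of the near, low edge of the rest's underside (the hinge), 20 mm above the bench; axes as the mark's. A thin steel arc (8 mm rod) stands at each side, up to 130 mm high.
- glue: White glue bottle, 52 mm across, 130 mm high; to be left alone. Origin at the centre of its underside.
- pot: Aluminium pencil pot, 72 mm across, 90 mm high, pencils up to 155 mm; to be left alone. Origin at the centre of its underside.
- tape: Cardboard-coloured roll of tape lying flat, 96 mm across, 24 mm high; to be left alone. Origin at the centre of its underside.
- offcut: Dark wood offcut 90 x 50 x 30 mm; to be left alone. Origin at the centre of its underside.
Not all that is in view belongs to the job. Leave any green or orange look-alike of the part that bears probe_handle alone.

How it is judged:
By the outcome, as a careful person would: the job done as asked, in the order asked, and still so for the second after the job is handed in, while the arm keeps its last pose, push and grip.
It also fails if it takes over 40 s, if anything falls off the work surface, if the arm or the gripper's body presses on something with over 40 N, if the wrist force passes 120 N, or if a joint passes its speed limit or range.

ROBOT

A 7-joint arm with a two-finger parallel gripper is mounted at the origin on the work surface. World frame = base frame: x ahead of the robot, y to its left, z up, the work surface at z = 0. Lengths are in m, angles in rad, forces in N, time in s.
With the tool pointing down it reaches from about 0.425 to 0.925 m from the base axis. Payload 6.8 kg.
Tool frame: the origin (TCP) lies on the centre line of the jaws, within the pads' length; the fingertips stand 11 mm ahead of it and the grasp point (between the pads) lies 8 mm behind it (ctrl.tip_extent is the distance from the TCP to the fingertips, in m); z points along the fingers, y is the direction in which the jaws open and shut (so a half turn about z gives the same grasp; the last joint's range is limited). The gripper opens to 85 mm and grips with 20 to 120 N. Pads are 22 mm wide; open, the fingers measure 114 mm over their backs; the gripper's body (76 mm by 85 mm) begins 54 mm behind the grasp point. The pads swing forward as they close: fully open they stand 13 mm farther back than shut.
Start: joints at [1.042, 0.477, 0.022, 1.555, -0.011, 1.109, -0.083], TCP at [0.276, -0.616, 0.242] pointing down, gripper open.
Joint ranges: [-2.96, 2.96], [-0.34, 2.1], [-1.41, 1.46], [0.24, 2.44], [-1.37, 4.51], [0.17, 1.92], [-2.96, 2.96]. Speed limits (rad/s): [2.39, 2.39, 3.14, 3.14, 3.14, 3.14, 3.14].

INTERFACE

Orientations are given as a rotation vector (axis times angle).
In Python, from plant import ctrl gives the robot as it stands. The module is installed in compiled form; this text tells all that it offers.
- The arm moves only by the tool move_arm, never from a script. Its argument "commands" is one flat list of numbers, 7 for each row, row after row: the opening, from 0 (shut) to 1 (fully open), then the shift along the tool's x, y, z in mm, then the turn, a rotation vector about the tool's x, y, z in rad. In form: [grip, x, y, z, wx, wy, wz, grip, x, y, z, wx, wy, wz, ...]. A call has 1 to 12 rows; each row is the pose to reach, as a shift and turn from the pose commanded when the call began, along the tool's axes at that moment; what a row does not reach only later rows make up. A row lasts 1/8 s, in which the tool goes at most 62.5 mm and 10.7 degrees, less where a joint would pass 70% of its speed; a pose out of reach is approached as far as the arm can. A call with a gripper value outside its range is refused whole. The fingers move at their own pace and stop on an object; "squeeze" is the grip in N (left out, the last holds). Time passes only in rows, so rows that repeat a pose let the fingers close. It gives the time, the measured TCP pose, the force and the opening at its end, in the units of the state.
- ctrl.read_state(): the state, without advancing time (a new reading comes with each control period).
- ctrl.camera(name): name is "scene" or "top" or "wrist"; returns the picture (480x640x3 uint8, red, green, blue); there is no depth.
- ctrl.camera_model(name): a dict with "K" (3x3 intrinsics, pixels), "position" and "orientation" of the camera in the world. Camera axes: x right, y up, looking along -z (the intrinsics and any distortion apply to the point x, -y, -z); pixel columns grow to the right and rows downward; lengths in m; the calibration is good to about 2 mm. A picture is of the moment at which its call begins: read the wrist's pose just before it. camera_model takes no time and is no camera call; for the wrist camera it gives the pose at the moment of the call.
- ctrl.sign_off(): hands the job in, once; it reports no verdict.
The state is a dict: "clock": time; "joint_pos": joint angles; "joint_vel": joint speeds; "effort": joint torques, N m; "eef_pos": TCP position; "tool_rot": TCP orientation; "force": force on the tool from outside, world axes, zero at the start; "moment": the same for the moment, N m; "grip_width": finger opening in m.
Only numpy, scipy, OpenCV 4.12 (cv2) and the standard library are available. Lean on these libraries where they do the work, as an engineer would, in place of code of your own. Each camera call takes 0.05 s, during which the arm holds its last target.

## Working session

There is one attempt and no reset: what is moved stays moved. The work goes in short steps, Python scripts to look and compute and a tool call to move; the robot and the scene stay as the last step left them, time stands still between calls to the robot, and variables do not carry over. Pictures are saved under pics/ and viewed, and the job is handed in when it is done.

Besides the shell and the picture viewer there is one more tool, called after "Emit:" in YAML: its name, and indented under it one key for each argument. move_arm: Moves the arm, as the interface text tells. Its arguments: {"type":"object","properties":{"commands":{"type":"array","items":{"type":"number"}},"squeeze":{"type":"number"}},"required":["commands"]}

```bash
mkdir -p pics; ls
python3 - <<'E'
from plant import ctrl
import cv2
print(ctrl.read_state())
for n in ["scene","top","wrist"]:
    m=ctrl.camera_model(n); print(n,m)
    cv2.imwrite(f"pics/{n}0.png",ctrl.camera(n)[:,:,::-1])
print(ctrl.tip_extent)
E
```

```text
pics
{'clock': 0.0, 'joint_pos': array([ 1.04186691,  0.47776611,  0.02234961,  1.55647093, -0.01150052,
        1.1092783 , -0.08307503]), 'joint_vel': array([-2.70826384e-04, -1.93034438e-03,  2.47368142e-05, -2.49304374e-03,
        2.37864475e-03, -2.77097653e-04, -9.92194007e-05]), 'effort': array([-5.12943006e-04, -5.96452010e+01,  1.60787769e+00, -2.81195533e+01,
        1.24394751e-02,  9.34407057e-03,  7.05484652e-06]), 'eef_pos': array([ 0.27549675, -0.61559028,  0.24134045]), 'tool_rot': array([-3.07060729e+00, -6.55868118e-01,  7.96267359e-04]), 'force': array([-0.95003239,  0.54266864, -0.57336153]), 'moment': array([ 0.00881829, -0.00079611, -0.00523049]), 'grip_width': 0.08519821189002269}
scene {'K': array([[529.80050001,   0.        , 309.68442516],
       [  0.        , 529.80050001, 243.46886732],
       [  0.        ,   0.        ,   1.        ]]), 'position': array([ 1.34557092, -0.1481577 ,  0.91205323]), 'orientation': array([0.6341538 , 0.54719038, 1.34741756])}
top {'K': array([[460.27689378,   0.        , 317.1362973 ],
       [  0.        , 460.27689378, 245.77726291],
       [  0.        ,   0.        ,   1.        ]]), 'position': array([ 0.43156881, -0.00987831,  1.34781377]), 'orientation': array([ 0.08661795, -0.11315638, -1.57235549])}
wrist {'K': array([[411.89175398,   0.        , 322.70204107],
       [  0.        , 411.89175398, 238.34633116],
       [  0.        ,   0.        ,   1.        ]]), 'position': array([ 0.33514068, -0.59023533,  0.37298635]), 'orientation': array([-0.22956072,  0.15257146, -1.14397309])}
0.011
```

View pics/scene0.png

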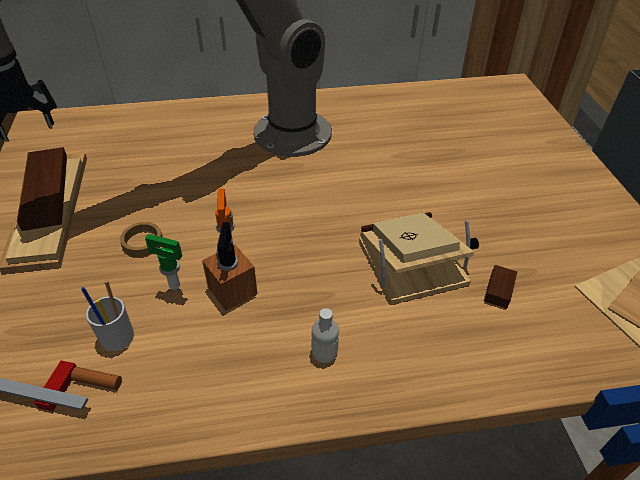

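View pics/top0.png

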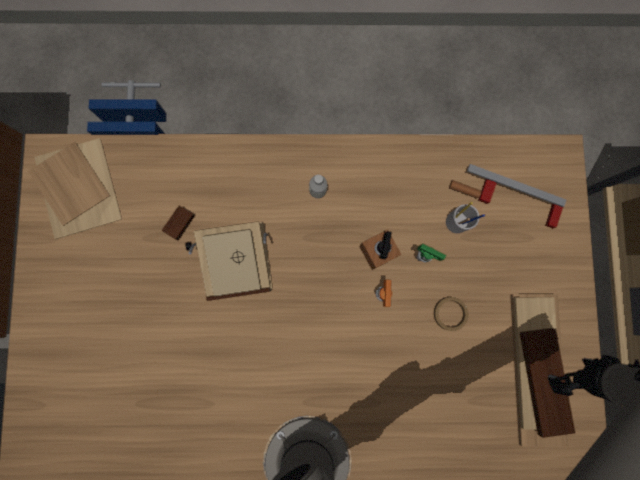

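View pics/wrist0.png

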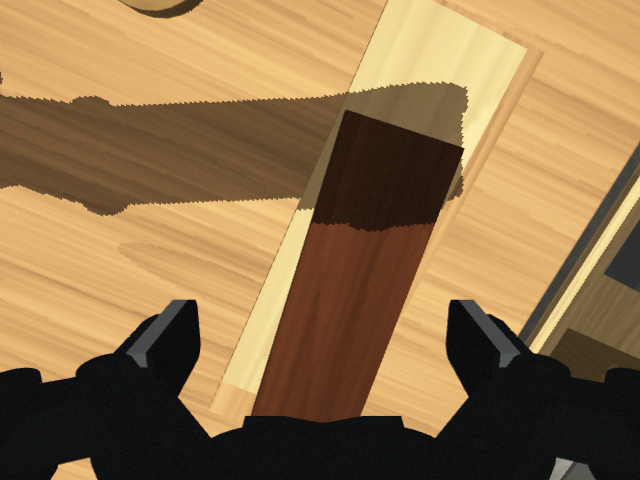

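```bash
cat > h.py <<'E'
import numpy as np, cv2
from scipy.spatial.transform import Rotation as R
from plant import ctrl
def ray(m,p):
    u,v=p; K=np.array(m["K"]); d=np.linalg.inv(K)@[u,v,1]
    d=R.from_rotvec(m["orientation"]).apply([d[0],-d[1],-d[2]]); return np.array(m["position"]),d/np.linalg.norm(d)
def onz(m,p,z):
    o,d=ray(m,p); return o+d*(z-o[2])/d[2]
def proj(m,X):
    q=R.from_rotvec(m["orientation"]).inv().apply(np.atleast_2d(X)-m["position"]); q=q*[1,-1,-1]
    q=q@np.array(m["K"]).T; return q[:,:2]/q[:,2:]
def tri(ms,ps):
    A=np.zeros((3,3));b=np.zeros(3);L=[ray(m,p) for m,p in zip(ms,ps)]
    for o,d in L:
        P=np.eye(3)-np.outer(d,d);A+=P;b+=P@o
    X=np.linalg.solve(A,b); return X,[np.linalg.norm((np.eye(3)-np.outer(d,d))@(X-o)) for o,d in L]
def crop(im,x,y,w,h,s,name):
    c=cv2.resize(im[y:y+h,x:x+w],None,fx=s,fy=s,interpolation=cv2.INTER_CUBIC);cv2.imwrite(name,c)
E
python3 - <<'E'
from h import *
s=cv2.imread("pics/scene0.png");t=cv2.imread("pics/top0.png")
a=cv2.resize(s[180:320,150:290],(560,560),interpolation=cv2.INTER_CUBIC)
cv2.imwrite("pics/s1.png",a)
crop(t,340,210,120,100,5,"pics/t1.png")
crop(s,350,200,140,105,5,"pics/s2.png")
crop(t,180,210,110,100,5,"pics/t2.png")
E
```

```text
(no output)
```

View pics/s1.png

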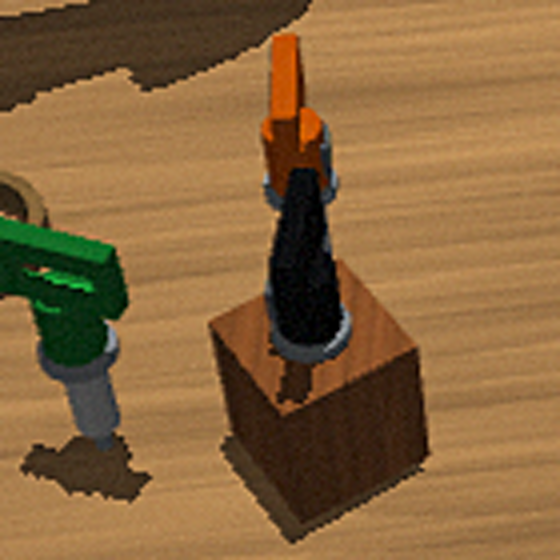

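View pics/t1.png

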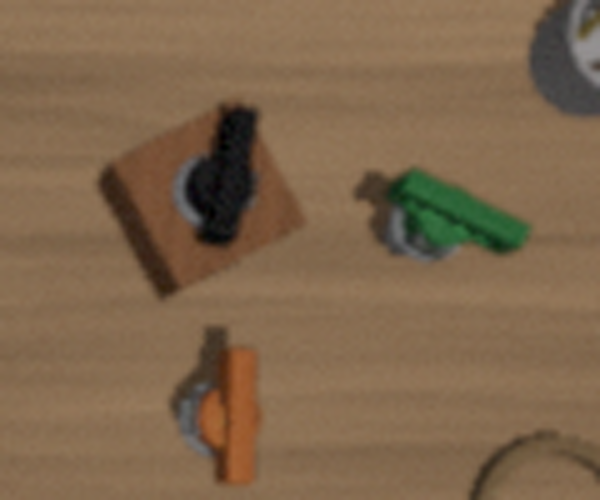

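View pics/s2.png

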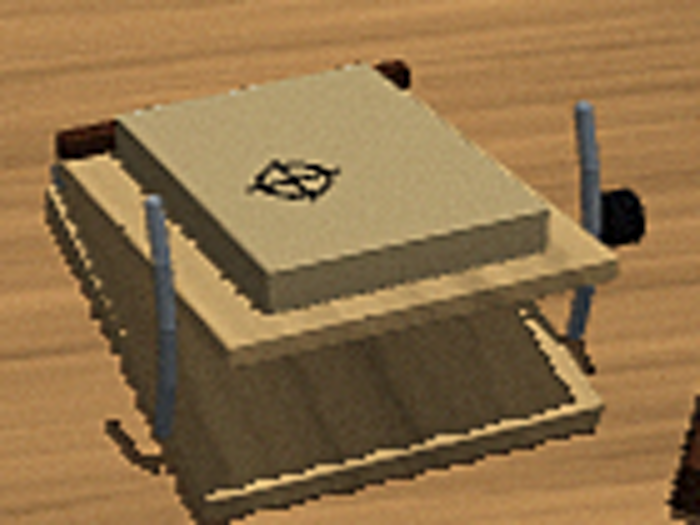

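View pics/t2.png

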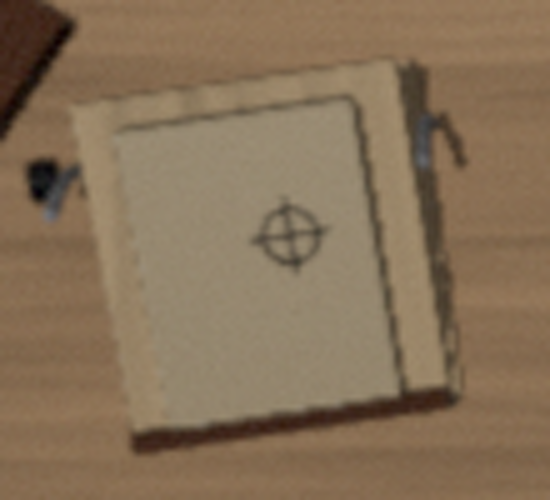

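Run:
```python
from h import *
S=ctrl.camera_model("scene");T=ctrl.camera_model("top")
cs=lambda p,x,y,s:(x+(p[0]+.5)/s-.5,y+(p[1]+.5)/s-.5)
for p in [(210,323),(340,262),(417,347),(290,413)]: print("stand S",onz(S,cs(p,150,180,4),.09))
for p in [(103,172),(235,103),(305,220),(170,292)]: print("stand T",onz(T,cs(p,340,210,5),.09))
# collar scene ellipse ; bar ends in top at z=.177
a,b=[onz(T,cs(p,340,210,5),.177) for p in [(240,108),(215,240)]]
print("bar",a,b,(a+b)/2,np.linalg.norm(a-b),np.degrees(np.arctan2(*(a-b)[[1,0]])))
# scene plank pts: s2 scale 5 off 350,200 ; t2 off 180,210
P={}
for n,ps,pt in [("mark",(294,182),(290,235)),("lowR",(118,122),(400,395)),("hiR",(272,275),(352,97)),("hiL",(548,213),(115,132)),("lowL",(370,66),(170,428))]:
    X,e=tri([S,T],[cs(ps,350,200,5),cs(pt,180,210,5)]);P[n]=X;print(n,X,e)
ux=(P["hiR"]-P["lowR"]+P["hiL"]-P["lowL"])/2;uy=(P["hiL"]-P["hiR"]+P["lowL"]-P["lowR"])/2
print(np.linalg.norm(ux),np.linalg.norm(uy));n=np.cross(ux,uy);n/=np.linalg.norm(n);print(n,np.arccos(n[2]))
c=sum(P[k] for k in P if k!="mark")/4; ux/=np.linalg.norm(ux);uy/=np.linalg.norm(uy);print((P["mark"]-c)@ux,(P["mark"]-c)@uy,(P["mark"]-c)@n)
st=ctrl.read_state();print(R.from_rotvec(st["tool_rot"]).as_matrix(),st["clock"])
m=ctrl.camera_model("wrist");Rt=R.from_rotvec(st["tool_rot"])
print(Rt.inv().apply(m["position"]-st["eef_pos"]),(Rt.inv()*R.from_rotvec(m["orientation"])).as_matrix())
```

```text
stand S [ 0.57061528 -0.26165123  0.09      ]
stand S [ 0.53593126 -0.19198748  0.09      ]
stand S [ 0.60339961 -0.1554331   0.09      ]
stand S [ 0.63858579 -0.22211978  0.09      ]
stand T [ 0.59692079 -0.15049358  0.09      ]
stand T [ 0.63533192 -0.2245128   0.09      ]
stand T [ 0.56990843 -0.26164587  0.09      ]
stand T [ 0.53039508 -0.18620686  0.09      ]
bar [ 0.61861818 -0.21219265  0.177     ] [ 0.55017482 -0.19767201  0.177     ] [ 0.5843965  -0.20493233  0.177     ] 0.06996672467974185 -11.978012573440656
mark [0.56316013 0.18675139 0.08925279] [np.float64(0.00014448516315386303), np.float64(0.0001444851631538871)]
lowR [0.47695322 0.13034916 0.0520689 ] [np.float64(0.0008843927073952882), np.float64(0.0008843927073953819)]
hiR [0.63623552 0.15216026 0.11222915] [np.float64(0.0014390883409630848), np.float64(0.0014390883409631356)]
hiL [0.61731696 0.27897447 0.11072814] [np.float64(0.00032364826685025554), np.float64(0.0003236482668503702)]
lowL [0.45915654 0.25774633 0.0543963 ] [np.float64(0.0008796236368696379), np.float64(0.000879623636869572)]
0.17043522740897069 0.1284251907342639
[-0.33783975 -0.05184853  0.93977446] 0.34882649105274316
0.014739739598165364 -0.020099051071106214 0.0020988281640882196
[[ 9.12783621e-01  4.08442862e-01 -7.00301785e-04]
 [ 4.08443447e-01 -9.12782714e-01  1.29166859e-03]
 [-1.11650548e-04 -1.46504761e-03 -9.99998921e-01]] 0.15
[ 0.06481953  0.00094894 -0.13160692] [[-1.13718134e-03  9.66235875e-01  2.57656633e-01]
 [ 9.99998667e-01  7.96822735e-04  1.42538968e-03]
 [ 1.17195599e-03  2.57657910e-01 -9.66235493e-01]]
```

```bash
cat >> h.py <<'E'
def delta(pos,Rt):
    st=ctrl.read_state();R0=R.from_rotvec(st["tool_rot"])
    return np.round(R0.inv().apply(np.array(pos)-st["eef_pos"])*1e3,1),np.round((R0.inv()*Rt).as_rotvec(),3)
def frame(z,xh):
    z=np.array(z)/np.linalg.norm(z);x=np.array(xh)-np.dot(xh,z)*z;x/=np.linalg.norm(x)
    return R.from_matrix(np.c_[x,np.cross(z,x),z])
E
python3 - <<'E'
from h import *
a=np.radians(-12);print(delta([.585,-.206,.33],frame([0,0,-1],[np.cos(a),np.sin(a),0])))
E
```

```text
(array([ 449.8, -247.7,  -88.2]), array([-0.001,  0.001,  0.63 ]))
```

Emit:
move_arm:
  commands: [1, 0, 0, -60, 0, 0, 0, 1, 60, -30, -88, 0, 0, 0.1, 1, 450, -248, -88, 0, 0, 0.63, 1, 450, -248, -88, 0, 0, 0.63, 1, 450, -248, -88, 0, 0, 0.63, 1, 450, -248, -88, 0, 0, 0.63, 1, 450, -248, -88, 0, 0, 0.63, 1, 450, -248, -88, 0, 0, 0.63, 1, 450, -248, -88, 0, 0, 0.63, 1, 450, -248, -88, 0, 0, 0.63, 1, 450, -248, -88, 0, 0, 0.63, 1, 450, -248, -88, 0, 0, 0.63]

```text
clock: 1.65
eef_pos: [0.584, -0.2084, 0.3301]
tool_rot: [3.123, -0.333, -0.001]
force: [-0.6, -0.2, 0.0]
grip_width: 0.085
```

Run:
```python
from h import *
import pickle
st=ctrl.read_state();print(st["clock"],st["eef_pos"],st["joint_pos"],np.abs(st["joint_vel"]).max())
m=ctrl.camera_model("wrist");im=ctrl.camera("wrist")[:,:,::-1];cv2.imwrite("pics/w1.png",im);pickle.dump(m,open("w1.pkl","wb"))
print(proj(m,[.585,-.206,.177]))
```

```text
1.65 [ 0.58396378 -0.20836357  0.33009663] [ 0.30374918  0.32342272 -0.08144397  1.58015652  0.02881719  1.23989474
 -1.56595022] 0.013437810022253912
[[318.07061549 222.86037673]]
```

View pics/w1.png

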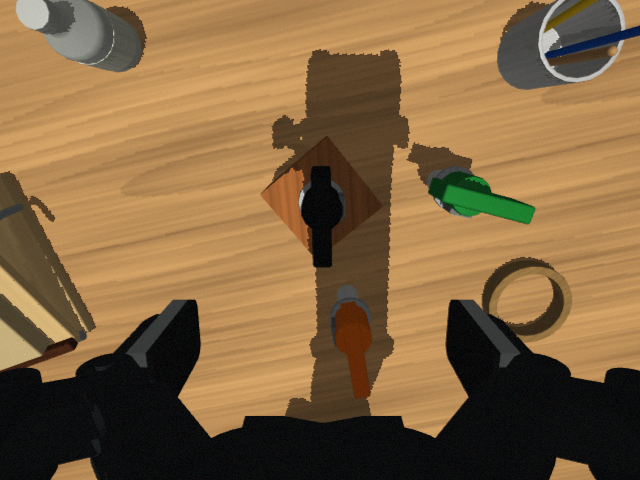

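Run:
```python
from h import *
import pickle
m=pickle.load(open("w1.pkl","rb"));im=cv2.imread("pics/w1.png")
sub=im[140:290,250:400].max(axis=2)<28
ys,xs=np.nonzero(sub)
L=lambda r:(xs[ys==r].min()+250,xs[ys==r].max()+250)
for r in range(ys.min(),ys.max()+1,6): print(r+140,L(r) if (ys==r).any() else None,end=' ')
def edge(r): l,h=L(r-140); return ((l+h)/2,r)
a=onz(m,(320.5,166),.177);b=onz(m,(322.5,267),.177)
print("\n",a,b,(a+b)/2,np.linalg.norm(a-b),np.degrees(np.arctan2(*(a-b)[[1,0]])))
q=[onz(m,p,.09) for p in [(326,137),(382,209),(261,194)]];print(q,(q[1]+q[2])/2)
```

```text
166 (np.int64(314), np.int64(328)) 172 (np.int64(311), np.int64(329)) 178 (np.int64(311), np.int64(330)) 184 (np.int64(311), np.int64(330)) 190 (np.int64(308), np.int64(335)) 196 (np.int64(305), np.int64(338)) 202 (np.int64(303), np.int64(340)) 208 (np.int64(302), np.int64(342)) 214 (np.int64(302), np.int64(342)) 220 (np.int64(305), np.int64(339)) 226 (np.int64(309), np.int64(333)) 232 (np.int64(313), np.int64(330)) 238 (np.int64(313), np.int64(330)) 244 (np.int64(313), np.int64(331)) 250 (np.int64(313), np.int64(331)) 256 (np.int64(314), np.int64(331)) 262 (np.int64(314), np.int64(331)) 
 [ 0.62354403 -0.21617258  0.177     ] [ 0.55209758 -0.20207373  0.177     ] [ 0.58782081 -0.20912316  0.177     ] 0.07282426202369441 -11.163009324940804
[array([ 0.63964483, -0.22419323,  0.09      ]), array([ 0.56609017, -0.26091287,  0.09      ]), array([ 0.60300369, -0.15597241,  0.09      ])] [ 0.58454693 -0.20844264  0.09      ]
```

Emit:
move_arm:
  commands: [0.5, 2, 0, 50, 0, 0, -0.01, 0.5, 2, 0, 100, 0, 0, -0.01, 0.5, 2, 0, 140, 0, 0, -0.01, 0.5, 2, 0, 160, 0, 0, -0.01, 0.5, 2, 0, 169, 0, 0, -0.01, 0.5, 2, 0, 169, 0, 0, -0.01, 0.5, 2, 0, 169, 0, 0, -0.01]

```text
clock: 2.58
eef_pos: [0.5877, -0.2071, 0.1626]
tool_rot: [3.125, -0.313, 0.003]
force: [0.2, 1.8, -0.6]
grip_width: 0.043
```

Run:
```python
from h import *
st=ctrl.read_state();print(st["clock"],st["eef_pos"],st["grip_width"])
im=ctrl.camera("wrist")[:,:,::-1];cv2.imwrite("pics/w2.png",im)
crop(ctrl.camera("scene")[:,:,::-1],150,130,150,170,3.5,"pics/s3.png")
```

```text
2.575 [ 0.58773962 -0.20705716  0.1626094 ] 0.043039269196150455
```

View pics/w2.png

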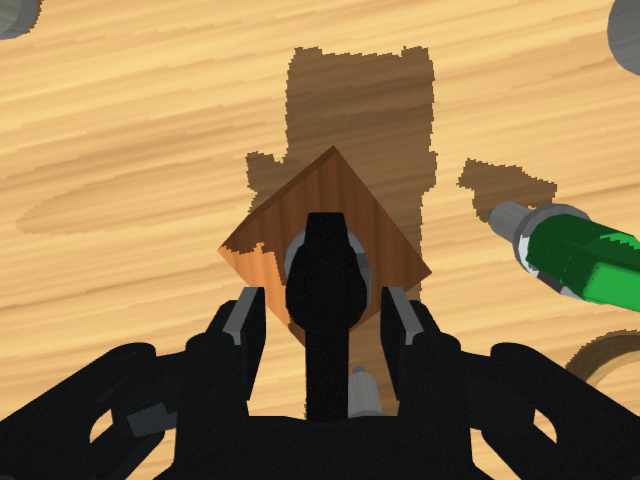

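View pics/s3.png

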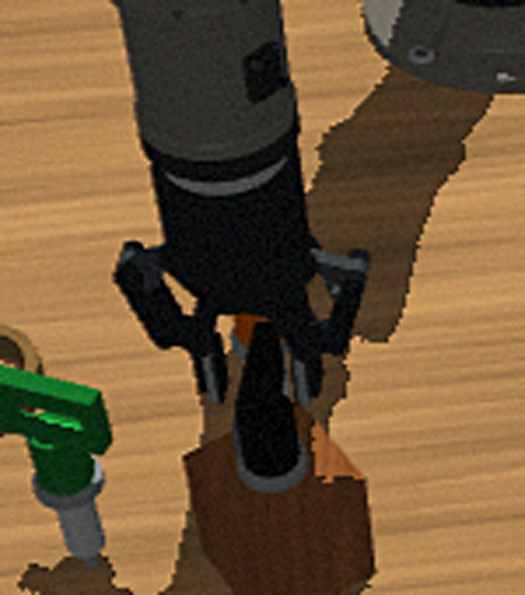

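Emit:
move_arm:
  commands: [0, 0, 0, 0, 0, 0, 0, 0, 0, 0, 0, 0, 0, 0, 0, 0, 0, 0, 0, 0, 0, 0, 0, 0, 0, 0, 0, 0, 0, 0, 0, 0, 0, 0, 0]
  squeeze: 70

```text
clock: 3.3
eef_pos: [0.5874, -0.2068, 0.1618]
tool_rot: [3.126, -0.313, 0.001]
force: [-0.5, -1.6, 4.5]
grip_width: 0.0126
```

Run:
```python
from h import *
st=ctrl.read_state();print(st["clock"],st["eef_pos"],st["grip_width"],st["force"])
im=ctrl.camera("wrist")[:,:,::-1];cv2.imwrite("pics/w3.png",im)
```

```text
3.3 [ 0.58743629 -0.2067578   0.16176467] 0.012570480230576693 [-0.4712079  -1.58342361  4.45202016]
```

View pics/w3.png

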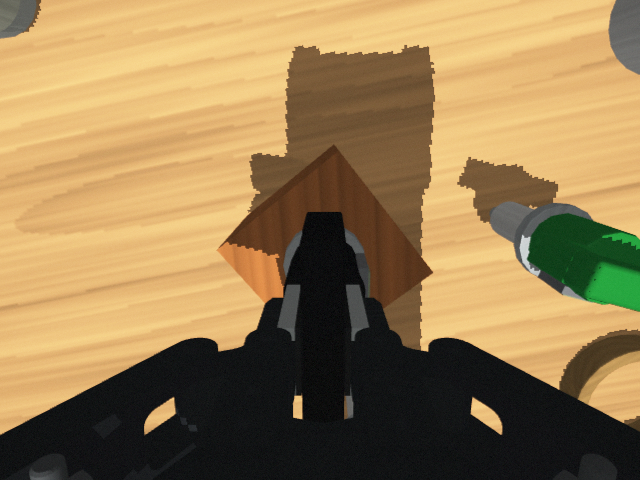

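Emit:
move_arm:
  commands: [0, 0, 0, -10, 0, 0, 0, 0, 0, 0, -35, 0, 0, 0, 0, 0, 0, -70, 0, 0, 0, 0, 0, 0, -105, 0, 0, 0, 0, 0, 0, -140, 0, 0, 0, 0, 0, 0, -160, 0, 0, 0, 0, 0, 0, -160, 0, 0, 0]

```text
clock: 4.22
eef_pos: [0.5877, -0.206, 0.3227]
tool_rot: [-3.126, 0.312, -0.004]
force: [0.5, 0.6, -2.4]
grip_width: 0.0127
```

Run:
```python
from h import *
st=ctrl.read_state();print(st["clock"],st["eef_pos"],st["grip_width"],st["force"],st["moment"])
cv2.imwrite("pics/s4.png",ctrl.camera("scene")[:,:,::-1])
cv2.imwrite("pics/w4.png",ctrl.camera("wrist")[:,:,::-1])
# target above the mark
n=np.array([-.338,-.052,.940]);n/=np.linalg.norm(n)
a=np.radians(20);F=frame(-n,[np.cos(a),np.sin(a),0])
M=np.array([.563,.187,.089])
for h in (.04,): 
    g=M+n*(.154+h); tcp=g-n*.008
    print(g,tcp,delta(tcp,F))
```

```text
4.225 [ 0.58769651 -0.20598284  0.32273619] 0.01273647772839733 [ 0.52127232  0.56000573 -2.40397941] [ 0.0057594  -0.0451704  -0.05335152]
[0.49744596 0.17691476 0.27131005] [0.50014922 0.17733065 0.26379211] (array([-160.3, -358.6,   56.8]), array([ 0.024,  0.354, -0.554]))
```

View pics/s4.png

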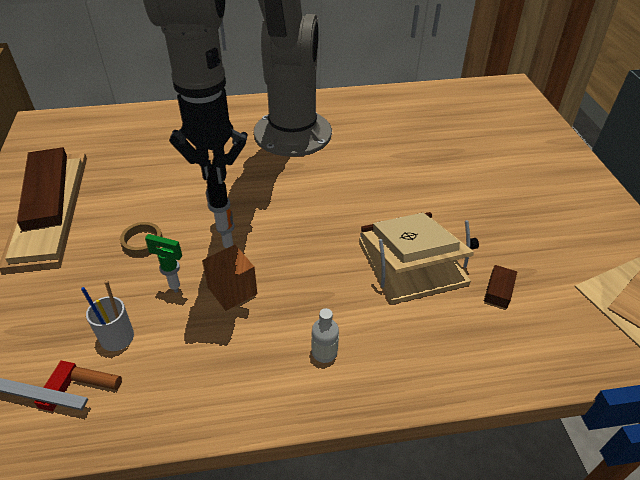

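View pics/w4.png

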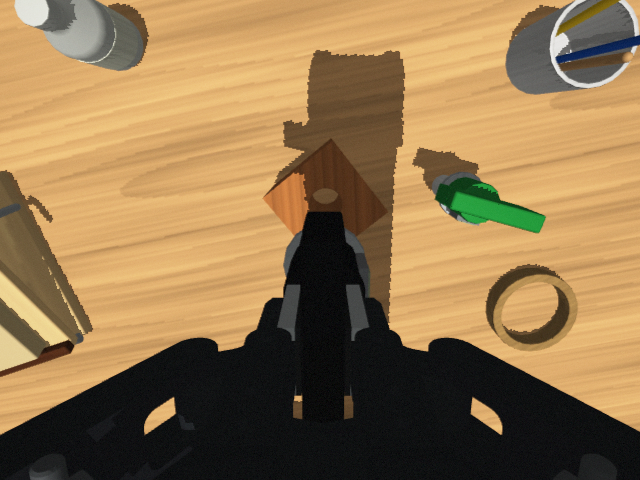

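Emit:
move_arm:
  commands: [0, -25, -50, -5, 0, 0.05, -0.08, 0, -50, -100, -5, 0.01, 0.1, -0.16, 0, -75, -160, -5, 0.01, 0.17, -0.25, 0, -100, -215, -5, 0.02, 0.22, -0.33, 0, -125, -270, -5, 0.02, 0.27, -0.42, 0, -145, -320, 0, 0.02, 0.32, -0.5, 0, -160, -359, 15, 0.024, 0.354, -0.554, 0, -160, -359, 30, 0.024, 0.354, -0.554, 0, -160, -359, 40, 0.024, 0.354, -0.554, 0, -160, -359, 40, 0.024, 0.354, -0.554, 0, -160, -359, 40, 0.024, 0.354, -0.554]

```text
clock: 5.7
eef_pos: [0.502, 0.1763, 0.2815]
tool_rot: [3.033, 0.55, 0.545]
force: [-0.2, -0.9, -1.3]
grip_width: 0.0128
```

Run:
```python
from h import *
import pickle
st=ctrl.read_state();print(st["clock"],st["eef_pos"],st["grip_width"],st["force"],st["joint_pos"],R.from_rotvec(st["tool_rot"]).as_matrix()[:,2])
pickle.dump(dict(st),open("st5.pkl","wb"))
m=ctrl.camera_model("wrist");pickle.dump(m,open("w5.pkl","wb"))
cv2.imwrite("pics/w5.png",ctrl.camera("wrist")[:,:,::-1])
s=ctrl.camera("scene")[:,:,::-1];t=ctrl.camera("top")[:,:,::-1]
cv2.imwrite("pics/s5.png",s);cv2.imwrite("pics/t5.png",t)
crop(s,340,120,160,150,4,"pics/s5c.png");crop(t,180,200,120,110,5,"pics/t5c.png")
```

```text
5.7 [0.50196477 0.17632733 0.28153061] 0.012778263123593436 [-0.24537596 -0.89431796 -1.32923706] [-0.09679058  0.06558495 -0.4494054   2.0658162   0.24909619  0.70585903
 -1.91762973] [ 0.33959979  0.05020818 -0.939229  ]
```

View pics/w5.png

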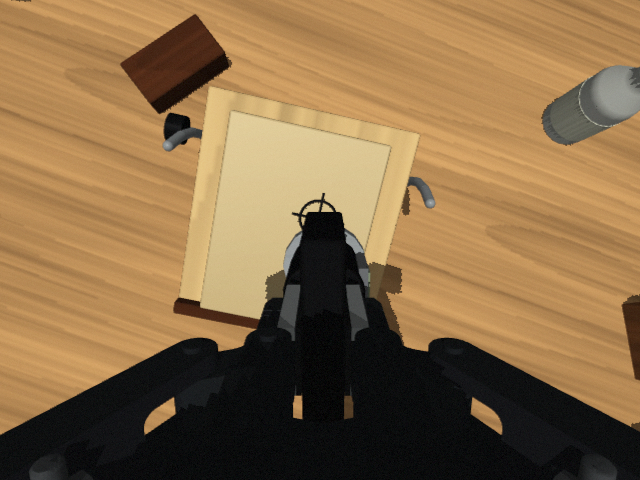

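View pics/s5c.png

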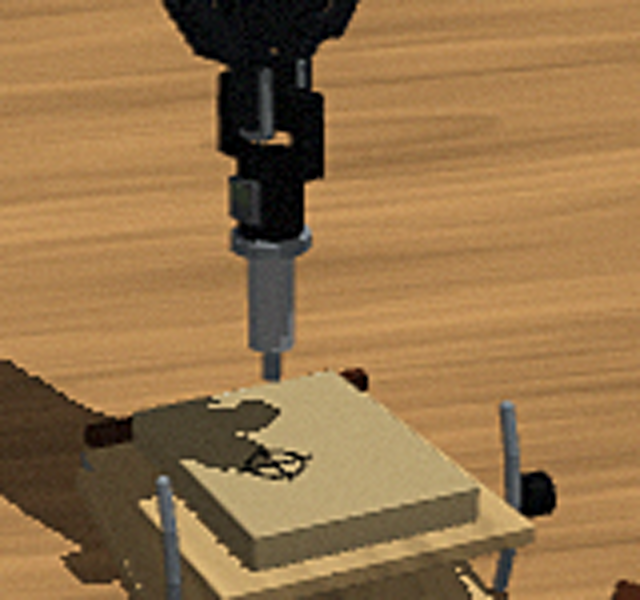

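View pics/t5c.png

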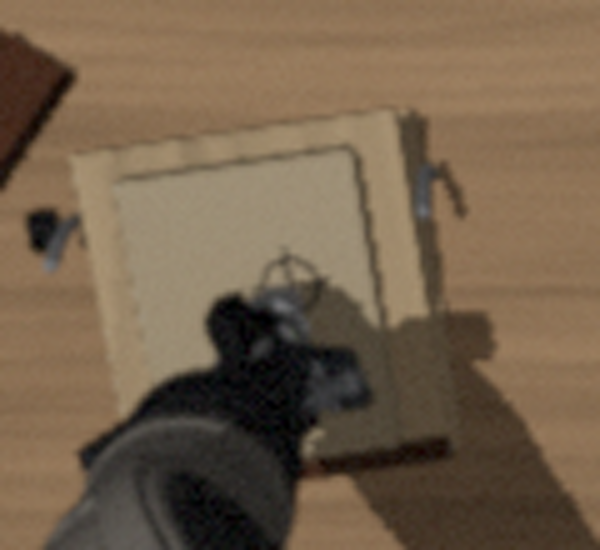

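Run:
```python
from h import *
w=cv2.imread("pics/w5.png");crop(w,170,80,260,150,3,"pics/w5a.png")
crop(w,170,180,240,150,3,"pics/w5b.png")
```

```text
(no output)
```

View pics/w5a.png

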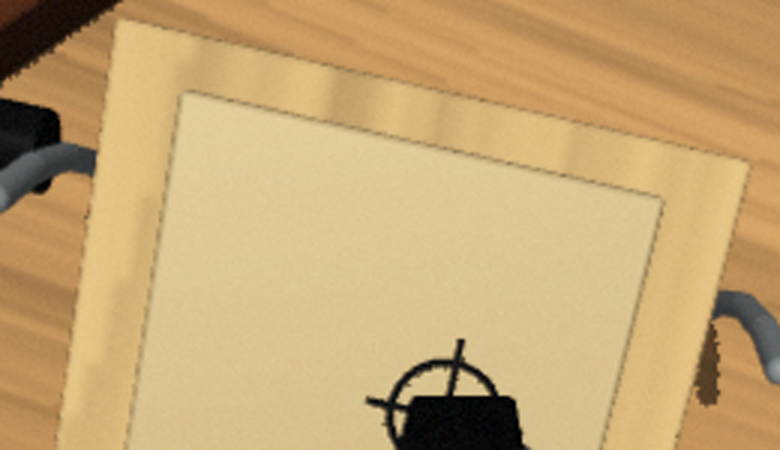

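View pics/w5b.png

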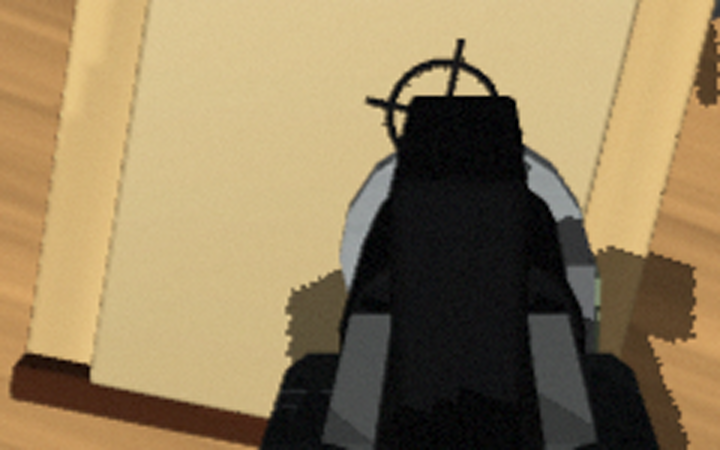

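Run:
```python
from h import *
import pickle
S=ctrl.camera_model("scene");T=ctrl.camera_model("top");W=pickle.load(open("w5.pkl","rb"))
cs=lambda p,x,y,s:(x+(p[0]+.5)/s-.5,y+(p[1]+.5)/s-.5)
obs={"mark":[(294,182),(290,235),(449.5,419)],"hiR":[(272,275),(352,97),(663,200)],"hiL":[(548,213),(115,132),(181,92)],"lowL":[(370,66),(170,428),None],"lowR":[(118,122),(400,395),None]}
loc={"mark":(15,-20),"hiR":(85,-65),"hiL":(85,65),"lowL":(-85,65),"lowR":(-85,-65)}
P={}
for k,(s,t,w) in obs.items():
    ms=[S,T];ps=[cs(s,350,200,5),cs(t,180,210,5)]
    ww=w and cs(w,170,80,3)
    if k=="lowL": ww=cs((92,382),170,180,3)
    if ww: ms.append(W);ps.append(ww)
    X,e=tri(ms,ps);P[k]=X
    print(k,X,np.round(e,4), tri([S,W],[ps[0],ww])[0] if ww else '', tri([T,W],[ps[1],ww])[0] if ww else '')
A=np.array([list(loc[k])+[0] for k in P])/1e3;B=np.array([P[k] for k in P])
Ro,r=R.align_vectors(B-B.mean(0),A-A.mean(0));print(r)
n=Ro.as_matrix()[:,2];t=B.mean(0)-Ro.apply(A.mean(0))
print("n",n,"tilt",np.arccos(n[2]),"mark fit",t+Ro.apply([.015,-.02,0]))
print("resid mm\n",np.round((B-t-Ro.apply(A))*1e3,1))
# hinge check: origin 20mm above bench: plank top is 34 above rest underside; low edge of plank
o=t+Ro.apply([-.1,0,-.034]);print("hinge z",o)
```

```text
mark [0.56309628 0.18637683 0.08940945] [0.0005 0.0002 0.0007] [0.56309842 0.18627333 0.08938509] [0.56242963 0.18582673 0.09394404]
hiR [0.63544124 0.15249422 0.11095614] [0.0015 0.0017 0.0009] [0.63485519 0.15338423 0.11085441] [0.63722147 0.15180677 0.10389661]
hiL [0.61678664 0.2797633  0.1100666 ] [0.0001 0.0011 0.0011] [0.61631646 0.28042495 0.10967356] [0.6174646  0.28052504 0.107289  ]
lowL [0.45886392 0.25764507 0.05427091] [0.0011 0.0007 0.0005] [0.45862661 0.2581128  0.05399316] [0.45885315 0.25666624 0.0566541 ]
lowR [0.47695322 0.13034916 0.0520689 ] [0.0009 0.0009]  
0.00329770454593879
n [-0.33511017 -0.0506321   0.9408175 ] tilt 0.3457619287656062 mark fit [0.56365529 0.18705697 0.08736908]
resid mm
 [[-0.6 -0.7  2. ]
 [ 0.3  0.8  0. ]
 [-0.1 -0.6 -1.3]
 [ 0.3 -0.5  0.5]
 [ 0.1  1.  -1.3]]
hinge z [0.46510009 0.19350965 0.01647314]
```

```bash
cat >> h.py <<'E'
M=np.array([.5632,.1866,.0888]); N=np.array([-.334,-.0505,.941]); N/=np.linalg.norm(N)
cs=lambda p,x,y,s:(x+(p[0]+.5)/s-.5,y+(p[1]+.5)/s-.5)
E
python3 - <<'E'
from h import *
import pickle
st=pickle.load(open("st5.pkl","rb"));S=ctrl.camera_model("scene")
Rt=R.from_rotvec(st["tool_rot"]);z=Rt.apply([0,0,1]);print("z err deg",np.degrees(np.arccos(-z@N)))
tip=st["eef_pos"]+Rt.apply([-.001,0,.146])
print("tip",tip,"height",(tip-M)@N,"lateral",tip-M-((tip-M)@N)*N)
print("pred tip",proj(S,tip),"obs",cs((272,381),340,120,4))
print("pred mark",proj(S,M),"obs",cs((278,462),340,120,4),cs((294,182),350,200,5))
for d in (.02,.086,.09): print(d,proj(S,tip-z*d))
print("collar obs",cs((271,240),340,120,4), "barrel end",cs((272,350),340,120,4))
F=frame(-N,Rt.apply([1,0,0]))
tcp=M+N*(.146+.004)+F.apply([.001,0,0]); print(delta(tcp,F))
E
```

```text
z err deg 0.3367504528039723
tip [0.55066873 0.18331544 0.14406756] height 0.05636972040584766 lateral [ 0.0063001 -0.0004373  0.0022127]
pred tip [[408.58881292 213.94901151]] obs (407.625, 214.875)
pred mark [[408.24383907 236.16971965]] obs (409.125, 235.125) (408.4, 236.0)
0.02 [[408.43285203 205.32019384]]
0.086 [[407.90021459 175.85106643]]
0.09 [[407.86701481 174.01422842]]
collar obs (407.375, 179.625) barrel end (407.625, 207.125)
(array([-5.9, -1.9, 52.7]), array([ 0.002, -0.006,  0.001]))
```

Emit:
move_arm:
  commands: [0, -6, -2, 10, 0.002, -0.006, 0, 0, -6, -2, 25, 0.002, -0.006, 0, 0, -6, -2, 38, 0.002, -0.006, 0, 0, -6, -2, 46, 0.002, -0.006, 0, 0, -6, -2, 46, 0.002, -0.006, 0, 0, -6, -2, 46, 0.002, -0.006, 0]

```text
clock: 6.6
eef_pos: [0.5112, 0.1795, 0.2362]
tool_rot: [3.035, 0.554, 0.536]
force: [0.0, -0.3, -1.3]
grip_width: 0.013
```

```bash
cat > look.py <<'E'
from h import *
import sys
k=sys.argv[1]
st=ctrl.read_state();S=ctrl.camera_model("scene");Rt=R.from_rotvec(st["tool_rot"]);z=Rt.apply([0,0,1])
tip=st["eef_pos"]+Rt.apply([-.001,0,.146])
print(st["clock"],"f",st["force"],"f along N",st["force"]@N,"g",st["grip_width"],"zerr",np.degrees(np.arccos(-z@N)))
e=tip-M;print("tip",tip,"height",e@N,"lateral tool mm",1e3*Rt.inv().apply(e-(e@N)*N),"pred px",proj(S,tip))
s=ctrl.camera("scene")[:,:,::-1];cv2.imwrite(f"pics/s{k}.png",s);crop(s,370,170,80,80,7,f"pics/s{k}c.png")
w=ctrl.camera("wrist")[:,:,::-1];cv2.imwrite(f"pics/w{k}.png",w)
E
python3 look.py 6
```

```text
6.6 f [ 0.02635258 -0.34084898 -1.251155  ] f along N -1.169167056568327 g 0.012986250875054704 zerr 0.027289007124867953
tip [0.55901882 0.18661915 0.09840047] height 0.010431740651926098 lateral tool mm [-4.95766755e-01 -7.64605011e-01  4.33969699e-04] pred px [[408.31206151 231.7322407 ]]
```

View pics/s6c.png

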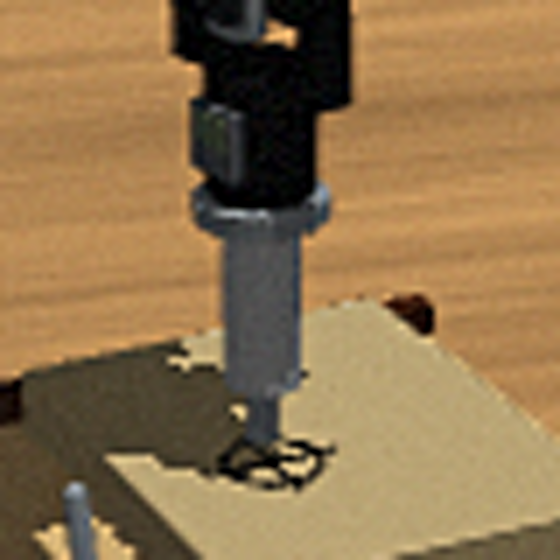

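View pics/w6.png

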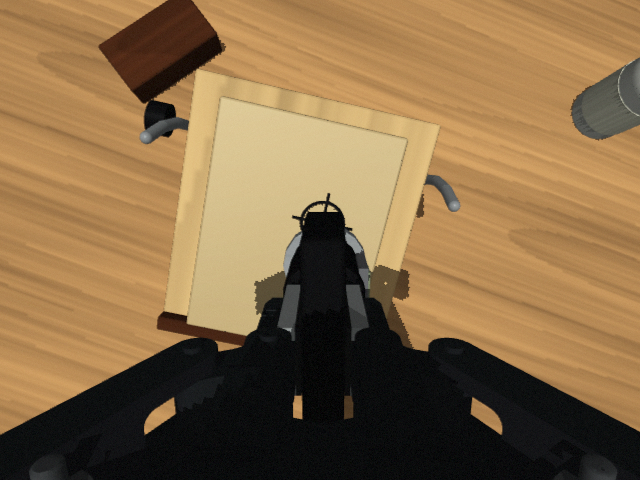

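Run:
```python
from h import *
s=cv2.imread("pics/scene0.png");crop(s,390,220,40,32,18,"pics/m0.png")
s=cv2.imread("pics/s6.png");crop(s,390,205,40,40,15,"pics/m6.png")
w=cv2.imread("pics/w6.png");crop(w,270,180,110,110,6,"pics/mw6.png")
```

```text
(no output)
```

View pics/m0.png

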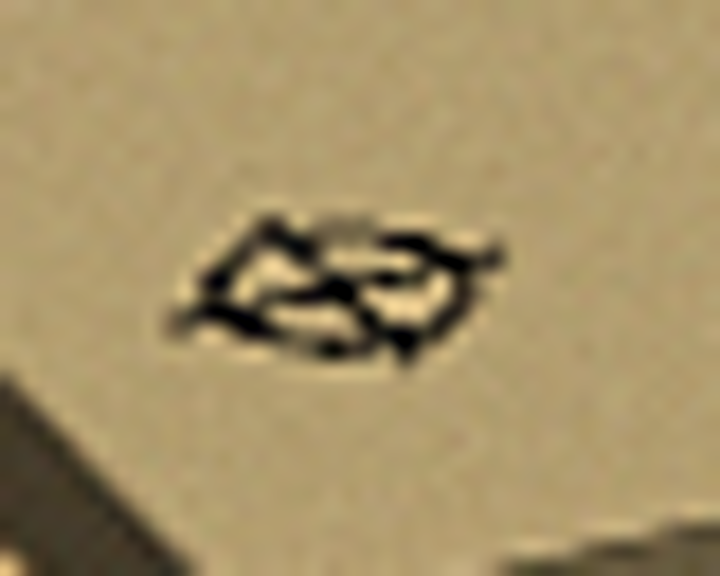

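View pics/m6.png

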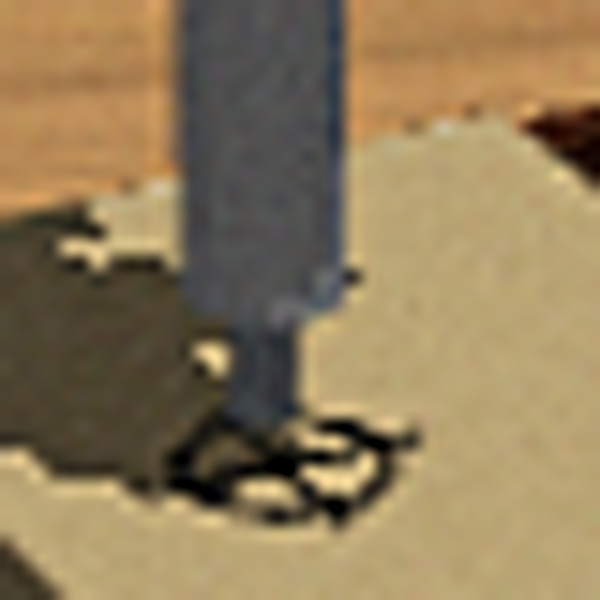

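View pics/mw6.png

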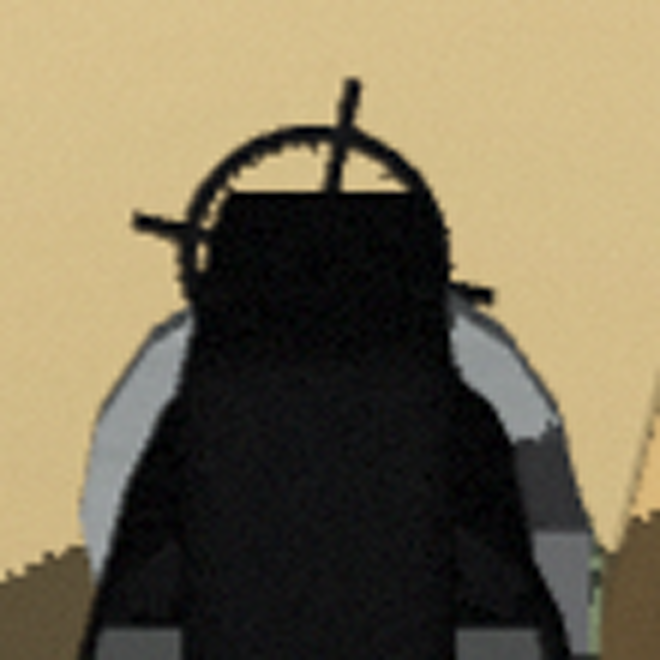

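Emit:
move_arm:
  commands: [0, 0, -2, 0, 0, 0, 0, 0, 0, -2, 0, 0, 0, 0, 0, 0, -2, 0, 0, 0, 0]

```text
clock: 7.08
eef_pos: [0.5103, 0.1813, 0.2359]
tool_rot: [3.035, 0.553, 0.536]
force: [0.4, 0.4, -1.9]
grip_width: 0.013
```

```bash
cat > fz.py <<'E'
from h import *
import sys
n=int(sys.argv[1]);F=[];P=[];Q=[];ims=[]
for i in range(n):
    st=ctrl.read_state();Rt=R.from_rotvec(st["tool_rot"]);F.append(st["force"]);P.append(st["eef_pos"]);Q.append(st["moment"]);ims.append(ctrl.camera("scene"))
F=np.array(F);z=Rt.apply([0,0,1]);print(st["clock"],"F",F.mean(0).round(2),"sd",F.std(0).round(2),"along -z tool",-(F.mean(0)@z).round(2),"pos",np.mean(P,0).round(5),"mom",np.mean(Q,0).round(3),"zerr",np.degrees(np.arccos(-z@N)),"g",st["grip_width"])
e=np.mean(P,0)+Rt.apply([-.001,.002,.146])-M;print("h",e@N*1e3,"lat",(1e3*Rt.inv().apply(e-(e@N)*N)).round(2))
im=np.mean(ims,0).astype(np.uint8)[:,:,::-1];cv2.imwrite(f"pics/a{sys.argv[2]}.png",im);crop(im,390,205,40,40,15,f"pics/a{sys.argv[2]}c.png")
E
python3 fz.py 8 7
```

```text
7.425 F [ 0.08 -0.1  -1.69] sd [0.32 0.32 0.6 ] along -z tool -1.61 pos [0.51036 0.1812  0.23583] mom [-0.076  0.527 -0.007] zerr 0.03828352845110172 g 0.012896093344907617
h 10.309207533858814 lat [-0.81 -0.59  0.  ]
```

View pics/a7c.png

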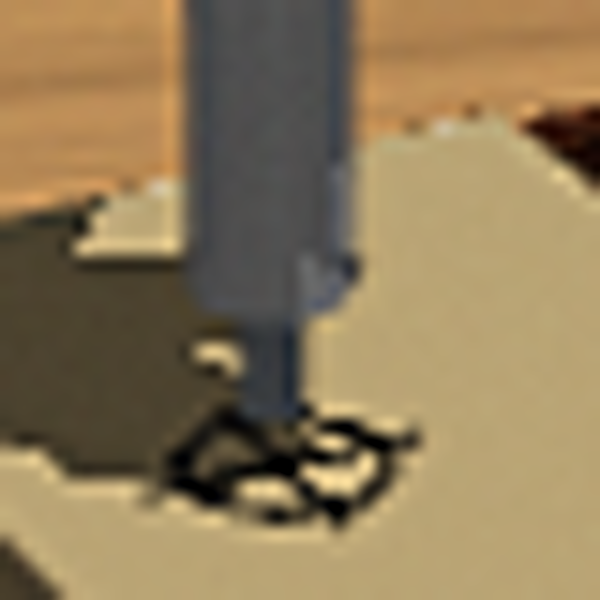

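Emit:
move_arm:
  commands: [0, 0, -0.8, 3, 0, 0, 0, 0, 0, -0.8, 6, 0, 0, 0, 0, 0, -0.8, 6, 0, 0, 0, 0, 0, -0.8, 6, 0, 0, 0]

```text
clock: 7.98
eef_pos: [0.5121, 0.1823, 0.23]
tool_rot: [3.035, 0.554, 0.535]
force: [-0.0, 0.4, -2.6]
grip_width: 0.0129
```

```bash
python3 fz.py 8 8
```

```text
8.325 F [ 0.17  0.19 -1.88] sd [0.37 0.36 0.66] along -z tool -1.83 pos [0.5121  0.18228 0.23014] mom [-0.09   0.505  0.006] zerr 0.03257979780420631 g 0.01314699720420415
h 4.316659326168893 lat [-0.77 -1.42  0.  ]
```

View pics/a8c.png

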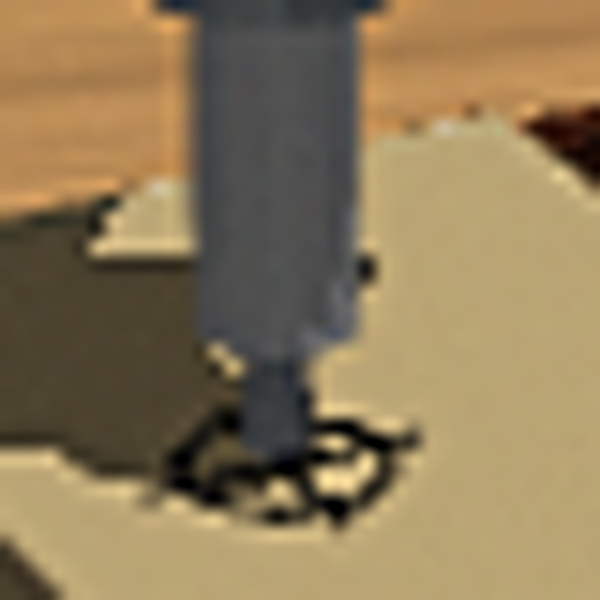

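Emit:
move_arm:
  commands: [0, 0, -0.4, 1.5, 0, 0, 0, 0, 0, -0.4, 3, 0, 0, 0, 0, 0, -0.4, 3, 0, 0, 0, 0, 0, -0.4, 3, 0, 0, 0]

```text
clock: 8.88
eef_pos: [0.513, 0.1829, 0.2273]
tool_rot: [3.035, 0.554, 0.536]
force: [-0.9, -0.4, -0.3]
grip_width: 0.0127
```

```bash
python3 fz.py 8 9
```

```text
9.225 F [-0.7  -0.23 -0.74] sd [0.33 0.46 0.4 ] along -z tool -0.45 pos [0.51296 0.18286 0.22731] mom [-0.041  0.508  0.011] zerr 0.035039937273698335 g 0.012640860481635643
h 1.3336417880569669 lat [-0.75 -1.87  0.  ]
```

View pics/a9c.png

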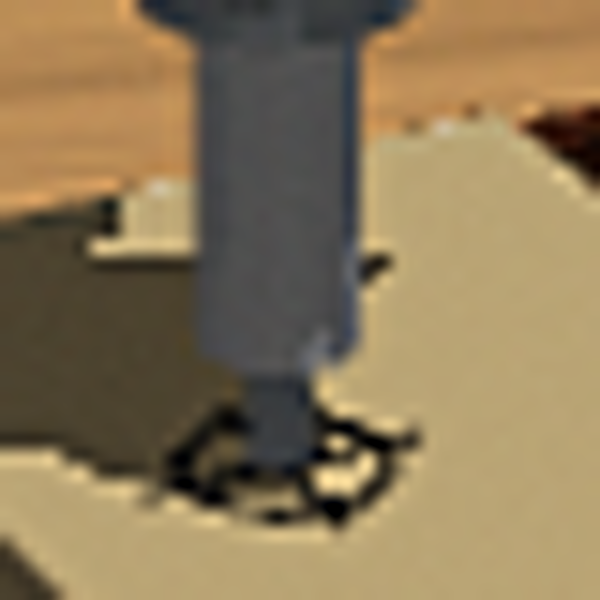

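Run:
```python
from h import *
import pickle
S=ctrl.camera_model("scene");T=ctrl.camera_model("top");W=pickle.load(open("w5.pkl","rb"))
st=ctrl.read_state();Rt=R.from_rotvec(st["tool_rot"])
def onp(m,p,h):
    o,d=ray(m,p);q=M+N*h;return o+d*((q-o)@N)/(d@N)
for h in (1.5,2.7):
    print(h)
    for n,m,p in [("S",S,(408.3,235.5)),("T",T,cs((290,235),180,210,5)),("W5",W,cs((449.5,419),170,80,3)),("Stip",S,cs((279,451),390,205,15)),("Stip bottom",S,cs((279,466),390,205,15))]:
        X=onp(m,p,h/1e3);print(n,X.round(4),"tool xy rel TCP",(1e3*Rt.inv().apply(X-st["eef_pos"])).round(1))
w=cv2.imread("pics/a9.png")
ax=Rt.apply([1,0,0]);t=onp(S,(408.3,235.5),.0027);print(proj(S,t+ax*.001)-proj(S,t),proj(S,t+Rt.apply([0,.001,0]))-proj(S,t),proj(S,t+N*.001)-proj(S,t))
cv2.imwrite("pics/w9.png",ctrl.camera("wrist")[:,:,::-1]);pickle.dump(ctrl.camera_model("wrist"),open("w9.pkl","wb"));crop(cv2.imread("pics/w9.png"),270,180,110,110,6,"pics/w9c.png")
```

```text
1.5
S [0.5625 0.1867 0.0901] tool xy rel TCP [ -0.4   3.6 145.8]
T [0.563  0.1864 0.0903] tool xy rel TCP [  0.    4.1 145.8]
W5 [0.5628 0.1857 0.0902] tool xy rel TCP [ -0.5   4.6 145.8]
Stip [0.5584 0.1877 0.0887] tool xy rel TCP [ -4.1   1.2 145.8]
Stip bottom [0.5628 0.1863 0.0902] tool xy rel TCP [ -0.2   4.2 145.8]
2.7
S [0.5643 0.186  0.092 ] tool xy rel TCP [  1.5   5.  144.6]
T [0.5629 0.1863 0.0915] tool xy rel TCP [  0.3   4.3 144.6]
W5 [0.5626 0.1857 0.0914] tool xy rel TCP [ -0.2   4.7 144.6]
Stip [0.5601 0.187  0.0906] tool xy rel TCP [ -2.2   2.6 144.6]
Stip bottom [0.5646 0.1855 0.0921] tool xy rel TCP [  1.7   5.6 144.6]
[[0.28302286 0.1575482 ]] [[-0.36818155  0.13032015]] [[-0.00698226 -0.40841786]]
```

View pics/w9c.png

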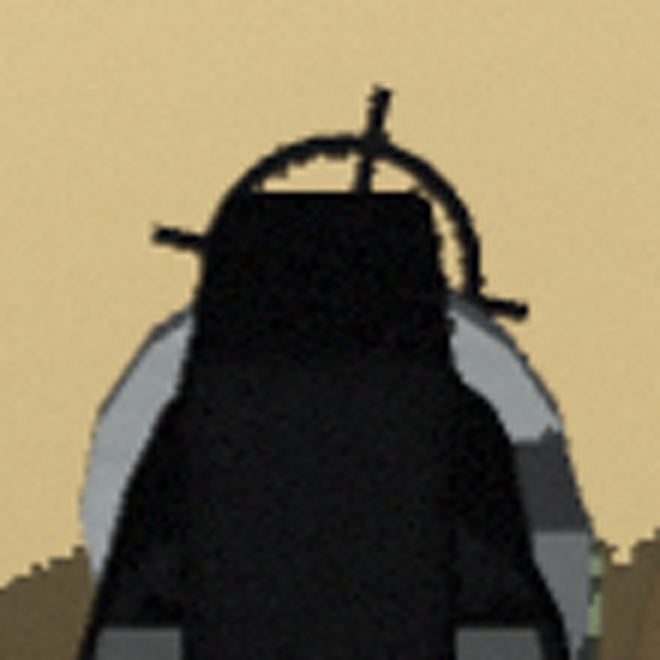

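Emit:
move_arm:
  commands: [0, 0, 0, -4, 0, 0, 0, 0, 3, 2, -4, 0, 0, 0, 0, 3, 2, -4, 0, 0, 0, 0, 3, 2, -1, 0, 0, 0, 0, 3, 2, 0.5, 0, 0, 0, 0, 3, 2, 0.5, 0, 0, 0, 0, 3, 2, 0.5, 0, 0, 0]

```text
clock: 10.2
eef_pos: [0.5164, 0.182, 0.2279]
tool_rot: [3.035, 0.554, 0.536]
force: [-0.2, -0.3, -1.5]
grip_width: 0.0127
```

```bash
python3 fz.py 8 10;python3 - <<'E'
from h import *
w=ctrl.camera("wrist")[:,:,::-1];cv2.imwrite("pics/w10.png",w);crop(w,270,180,110,110,6,"pics/w10c.png")
E
```

```text
10.55 F [ 0.12 -0.28 -0.78] sd [0.28 0.55 0.39] along -z tool -0.76 pos [0.51642 0.18201 0.22795] mom [-0.111  0.491 -0.037] zerr 0.03758142140905078 g 0.012481304381360376
h 0.8238247520695474 lat [ 2.19  0.16 -0.  ]
```

View pics/a10c.png

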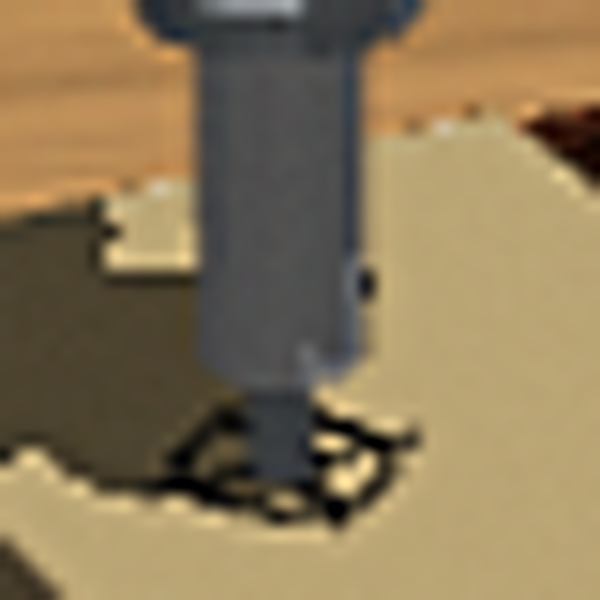

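View pics/w10c.png

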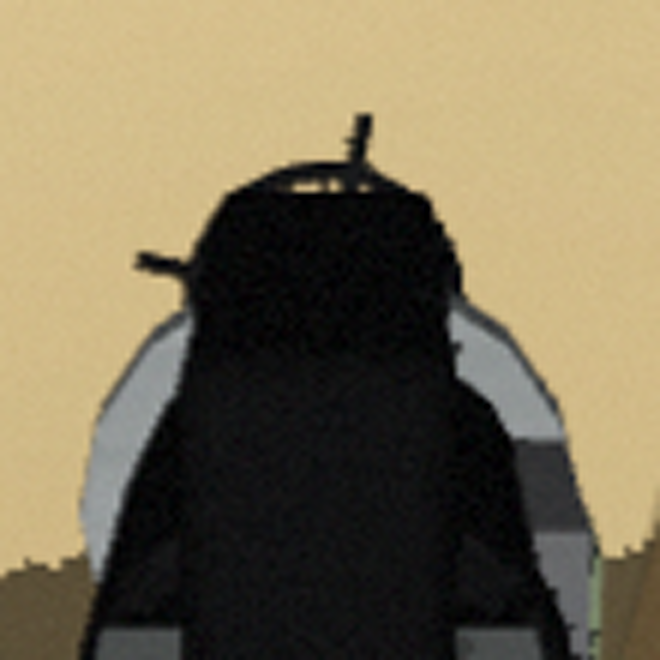

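Run:
```python
from h import *
st=ctrl.read_state();W=ctrl.camera_model("wrist");Rt=R.from_rotvec(st["tool_rot"]);print(st["clock"])
for x,y in [(-1,1.5),(-1,2),(0,1.5),(-2,1.5),(-4,1.5)]:
    print(x,y,proj(W,st["eef_pos"]+Rt.apply([x/1e3,y/1e3,.1440])),"bar end +x",proj(W,st["eef_pos"]+Rt.apply([.035+x/1e3,y/1e3,-.016])))
```

```text
10.65
-1 1.5 [[324.00160698 227.50885524]] bar end +x [[325.16183219 238.30797579]]
-1 2 [[324.7287738  227.50794213]] bar end +x [[326.8837501  238.30586559]]
0 1.5 [[324.00063552 226.09255335]] bar end +x [[325.16203569 234.97336494]]
-2 1.5 [[324.00257668 228.92258053]] bar end +x [[325.16162958 241.6282393 ]]
-4 1.5 [[324.00451078 231.7423294 ]] bar end +x [[325.16122695 248.22609309]]
```

Emit:
move_arm:
  commands: [0, 0.3, 0, 1, 0, 0, 0, 0, 0.3, 0, 2, 0, 0, 0, 0, 0.3, 0, 3, 0, 0, 0, 0, 0.3, 0, 4, 0, 0, 0, 0, 0.3, 0, 4.5, 0, 0, 0, 0, 0.3, 0, 4.5, 0, 0, 0, 0, 0.3, 0, 4.5, 0, 0, 0, 0, 0.3, 0, 4.5, 0, 0, 0]

```text
clock: 11.65
eef_pos: [0.5182, 0.1823, 0.2238]
tool_rot: [3.035, 0.553, 0.536]
force: [-1.2, -0.6, 0.2]
grip_width: 0.0129
```

```bash
python3 fz.py 20 11
```

```text
12.6 F [-0.87 -0.39  0.32] sd [0.43 0.41 0.48] along -z tool 0.61 pos [0.51818 0.18231 0.22377] mom [-0.186  0.584 -0.046] zerr 0.04033045738532926 g 0.013007273907671207
h -3.713860174121118 lat [ 2.46  0.18 -0.  ]
```

View pics/a11c.png

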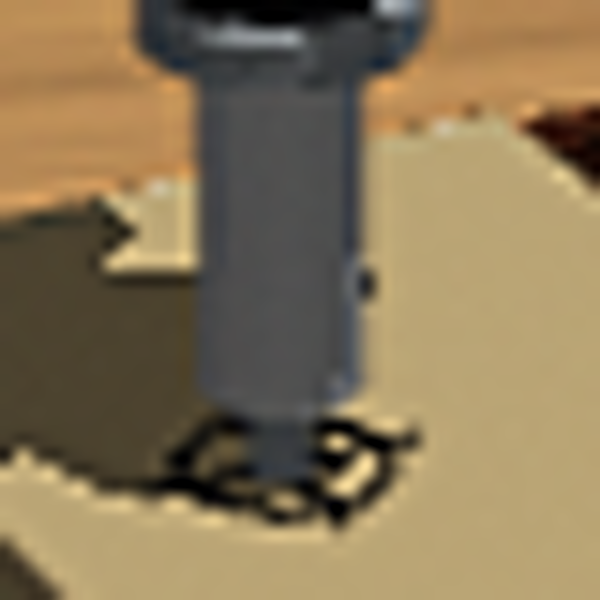

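Run:
```python
from h import *
w=ctrl.camera("wrist")[:,:,::-1]
a=cv2.imread("pics/a11.png");b=cv2.imread("pics/scene0.png")
cv2.imwrite("pics/f.png",a);cv2.imwrite("pics/wf.png",w)
# tilt check: probe axis in scene, barrel mid vs collar, against projection of N
S=ctrl.camera_model("scene");print(proj(S,M+N*.0025),proj(S,M+N*.09))
crop(a,340,120,160,150,4,"pics/fc.png")
```

```text
[[408.22636546 235.15144608]] [[407.59276732 198.22855415]]
```

View pics/f.png

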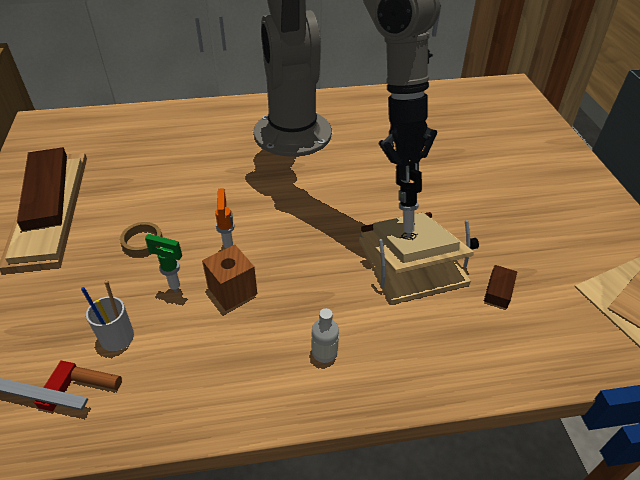

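View pics/fc.png

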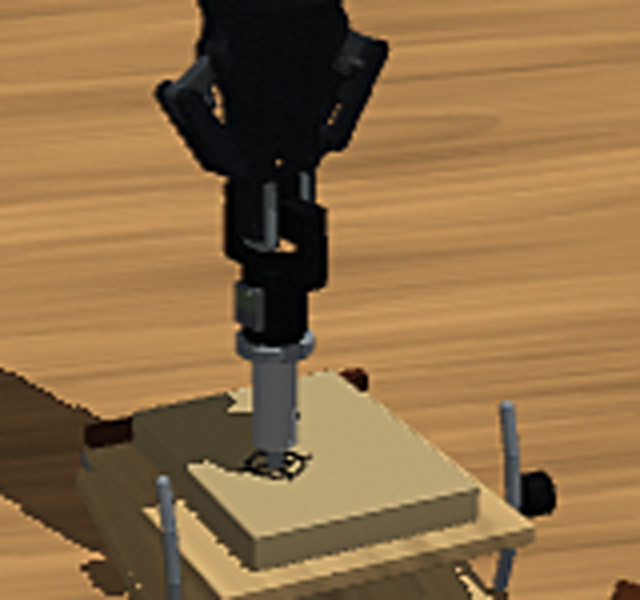

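View pics/wf.png

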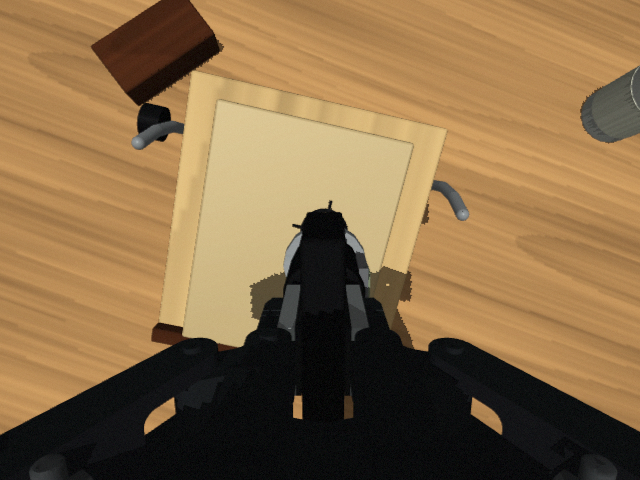

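```bash
python3 -c "
from plant import ctrl
print(ctrl.sign_off()); print(ctrl.read_state()['clock'])"
```

```text
the job is handed in; nothing more can be done
None
the job is handed in; nothing more can be done
```

I lifted the black probe straight out of the stand by its grip bar and set its tip on the pencilled cross. I then pressed it about half-way in and handed the job in at about 12.7 s with the probe still held there. No verdict was reported.

Last checks before handing in:
- **Plunger:** the rise in force on the tool was about 2.3 N, which corresponds to roughly 6.3 mm. The visible length of the pin had shortened by about 6.0 mm.
- **Position:** the scene picture puts the tip within about 1 mm of the cross. The wrist view agreed across the probe, but lies 1–1.5 mm to the other side along the tool's x, depending on where exactly the bar sat in the grip.
- **Squareness:** the tool axis was within 0.1° of the plank normal I measured, a slope of about 0.34 rad. The normal itself is good to about 1°. The probe's own tilt in the grip I judged only by eye.
- **Scene:** in the last picture the plank and the other objects stand as at the start, by eye.

Some checks disagreed:
- Triangulation put the plank face about 2–3 mm lower than where the tip touched it, so I set the height by the contact force.
- The first aim was a few mm off. At the first touch the tip was about 4 mm from the cross, so I lifted it, shifted it and set it down again.

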